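# Set a lino block square in the registration board for printing

## Robot

A 7-joint arm with a two-finger parallel gripper is mounted at the origin on the work surface. World frame = base frame: x ahead of the robot, y to its left, z up, the work surface at z = 0. Lengths are in m, angles in degrees, forces in N, time in s.
With the tool pointing down it reaches from about 0.425 to 0.875 m from the base axis. Payload 4.7 kg.
Tool frame: the origin (TCP) lies midway between the tips of the shut fingers; the grasp point (between the pads) lies 19 mm behind it; z points along the fingers, y is the direction in which the jaws open and shut (so a half turn about z gives the same grasp; the last joint's range is limited). The gripper opens to 87 mm and grips with 3 to 60 N. Pads are 19 mm wide; open, the fingers measure 117 mm over their backs; the gripper's body (75 mm by 190 mm) begins 51 mm behind the grasp point.
Start: joints at [70.308, 18.392, -4.016, 83.108, 1.295, 78.541, -3.26], TCP at [0.228, -0.609, 0.223] pointing down, gripper open.
Joint ranges: [-163.93, 163.93], [-17.29, 119.83], [-79.2, 71.16], [3.27, 140.29], [-89.18, 269.18], [5.43, 117.66], [-154.24, 154.24]. Speed limits (degrees/s): [147.25, 147.25, 180, 180, 180, 180, 180].

## Interface

Orientations are given as [roll, pitch, yaw] about the fixed x, y, z axes, in that order (R = Rz(yaw) Ry(pitch) Rx(roll)).
In Python, from cell import env gives the robot as it stands.
- The arm moves only by the tool apply_moves, never from a script. Its argument "targets" is a list of rows, each a list of 2 entries, a list of its own where there are three numbers: the shift along the world's x, y, z in mm, then the turn, a rotation vector about the world's x, y, z in rad. A call has 1 to 8 rows; each row is the pose to reach, as a shift and turn from the pose commanded when the call began; what a row does not reach only later rows make up. A row lasts 1/10 s, in which the tool goes at most 50 mm and 8.59 degrees, less where a joint would pass 70% of its speed; a pose out of reach is approached as far as the arm can. A call with a gripper value outside its range is refused whole. "hand" is the finger opening in mm, from 0 to 87, set as the call begins (left out, the last holds). The fingers move at their own pace and stop on an object; "squeeze" is the grip in N (left out, the last holds). Time passes only in rows, so rows that repeat a pose let the fingers close. It gives the time, the measured TCP pose, the force and the opening at its end, in the units of the state.
- env.get_obs(): the state, without advancing time (a new reading comes with each control period).
- env.read_camera(name): name is "side" or "top" or "wrist"; returns a dict with "image" (384x512x3 uint8, red, green, blue), "camera_matrix" (3x3 intrinsics, pixels), "k1" (the pictures are not rectified: a ray, as slopes to the right and down, at radius r is drawn at 1 + k1 r^2 times it, then the intrinsics apply), "camera_from_world" (4x4, takes a point from world to camera coordinates); the wrist camera has in their place "mount" (4x4, takes a point from camera to tool coordinates, whose origin is the TCP and whose axes are the flange's). Camera axes: x right, y down, z forward; pixel columns grow to the right and rows downward; lengths in m; the calibration is good to about 2 mm. A picture is of the moment at which its call begins: read the wrist's pose just before it. There is no depth.
- env.sign_off(): hands the job in, once; it reports no verdict.
Trained networks look in a picture, given as the dict that the camera call returned (one of the last four; its "shot" number tells which), for a name from the list of things; names that differ only in an ending like _2 or _b are one class to them, and where a whole thing is asked for, a point or a joint stands for the part that bears it (a point fixed in the world has none). Each returns a list of dicts, best first, with "conf" (0 to 1); they miss things now and then, are a little off and sometimes report something else, mostly with a low value. They report only what shows in the picture. A call takes as long as a camera call. They do not tell look-alikes from the thing itself.
- env.regions_of(picture, target): "region" (384x512 bool, what is visible of it) and "rect" ([left, top, right, bottom] in pixels, round what is visible of it).
The state is a dict: "time_s": time; "qpos": joint angles; "joint_velocities": joint speeds; "effort": joint torques, N m; "tool_pos": TCP position; "tool_rot": TCP orientation; "force": force on the tool from outside, world axes, zero at the start; "wrist_torque": the same for the moment, N m; "grip_width": finger opening in m.
Only numpy, scipy, OpenCV 4.12 (cv2) and the standard library are available. Lean on these libraries where they do the work, as an engineer would, in place of code of your own. Each camera call takes 0.05 s, during which the arm holds its last target. There are 200 camera calls.

## Task

Get the lino block ready for printing: working only with the fingertips, push it across the plywood registration board until it sits flush against both the long far fence and the short end stop on the left (as the robot sees it), and push the sliding side stop along its track until it closes up against the block's right side. Only push: the block stays flat on the board the whole time, never picked up or tipped. Leave the gouge, marker, baren, ink jars and ink roller around it where they are.

Things in the scene. Friction and masses are not known exactly. Their poses are not given: they have to be found in the camera images.
- board: Plywood board fixed to the desk, 270 mm (x) by 450 mm (y) by 12 mm thick. Origin: centre of its underside, at desk level. Its x points away from the robot, its y to the left, within 0.25 rad of the robot's. Dark wood strips 25 mm wide stand 14 mm above its top: the far fence along the far edge and the end stop at the left edge. An aluminium track lies flush in it along y at x = +55 mm.
- corner (a point): Inner corner where far fence and end stop meet, on the board's top (board frame x +110, y +200, z +12 mm); axes as the board's. The fence's inner face lies along y at x = +110 mm over the whole board, with two 4 mm brass pins on its top; the end stop's inner face lies along x at y = +200 mm, from x = 0 to +110 mm.
- block: Loose lino block, brown with a grey-green face carved with a pale tree, 105 mm (x) by 140 mm (y) by 22 mm, 0.2 to 0.4 kg. Origin: centre of its underside. It starts clear of fence and stops, within 0.35 rad of the board's axes. Home: far 140 mm side on the far fence, left 105 mm side on the end stop, so centre at board x +57.5, y +130 mm, axes parallel to the board's.
- side_stop (a joint): Position (m) of the side stop along its track, 0 at the right end, growing to the left (board +y) to 0.26. Starts at 0 to 0.03. It stays where it is left and drags with about 2.5 N. Its block-side face is at board y = -155 mm + this value, so it meets the home block at 0.215.
- stop_face (a point): Centre of the side stop's left face, the one that meets the block, 10 mm above the board's top; axes as the board's. The stop is a black block 50 mm (board x) by 35 mm (y) by 20 mm high with an aluminium left face and a red thumb knob 30 mm across, 18 mm high, on top; it rides on the board, centred on board x = +55 mm.
- stop_back (a point): Centre of the side stop's right face, 35 mm to the right of stop_face, 10 mm above the board's top: push here to move the stop left.
- gouge: Bystander: lino gouge, wooden handle and steel blade, about 110 mm long, 28 mm high, lying along the board's x on the near right part of the board. Origin: middle of its length, underside.
- marker: Bystander: black marker pen with a grey cap, 134 mm long, 16 mm thick, lying on the desk beyond the far fence. Origin: middle of its length, underside; x along it.
- baren: Bystander: black round baren (rubbing pad), 100 mm across, with a bar handle 39 mm high, on the desk left of the board. Origin: centre of its underside.
- jar_blue: Bystander: ink jar with a blue lid, 56 mm across, 65 mm high, on the left of the desk. Origin: centre of its underside.
- jar_red: Bystander: ink jar with a red lid, 56 mm across, 65 mm high, on the left of the desk. Origin: centre of its underside.
- brayer: Bystander: ink roller, 80 mm wide, 36 mm high, about 150 mm long with its handle, lying on the glass inking slab on the right. Origin: below the roller's middle.
Mind the look-alikes: they are no part of the job. What is shaped like the block but turquoise is not meant.

How it is judged (in metres and radians):
At the end, for the whole second after the job is handed in: The block lies flat and at rest on the board, its centre within 2.5 mm of touching the far fence and within 2.5 mm of touching the end stop, square to them within 0.025 rad (1.4 degrees), and the side stop's face is within 3.5 mm of the block's right side (x of block in the frame of board between 0.055 and 0.0605 m and y of block in the frame of board between 0.1275 and 0.133 m and z of block in the frame of board below 0.0145 m and angle between the x axis of block and the x axis of board, either way round below 0.025 rad and angle between block's own z axis and vertical below 0.03 rad and y of stop_face in the frame of block above -0.0735 m and linear speed of block below 0.005 m/s).
It fails at once if the block is lifted off the board or tipped (more than 6 mm up or 0.1 rad) (z of block in the frame of board above 0.018 m or angle between block's own z axis and vertical above 0.1 rad).
It fails at once if the gouge, marker, baren, a jar or the brayer is moved by more than 15 mm (distance of any of gouge, marker, baren, jar_blue, jar_red, brayer from where it was at the start of the episode above 0.015 m).
It also fails if it takes over 48 s, if anything falls off the work surface, if the arm or the gripper's body presses on something with over 40 N, if the wrist force passes 120 N, or if a joint passes its speed limit or range.

## Working session

There is one attempt and no reset: what is moved stays moved. The work goes in short steps, Python scripts to look and compute and a tool call to move; the robot and the scene stay as the last step left them, time stands still between calls to the robot, and variables do not carry over. Pictures are saved under pics/ and viewed, about 8 in all and at most 12, crops included, and the job is handed in when it is done.

Besides the shell and the picture viewer there is one more tool, called after ">>>" as name(argument=value, ...), one argument or row to a line, values as JSON. apply_moves: Moves the arm, as the interface text tells. Its arguments: {"type":"object","properties":{"targets":{"type":"array","items":{"type":"array"}},"hand":{"type":"number"},"squeeze":{"type":"number"}},"required":["targets"]}

```bash
mkdir -p pics; ls
cat > h.py <<'E'
import numpy as np, cv2
from cell import env
def shot(name, fn=None):
    p=env.read_camera(name)
    if fn: cv2.imwrite('pics/'+fn, cv2.cvtColor(p['image'],cv2.COLOR_RGB2BGR))
    return p
def rays(p,uv):
    K=np.array(p['camera_matrix']); d=np.array([p['k1'],0,0,0,0],float)
    n=cv2.undistortPoints(np.array(uv,float).reshape(-1,1,2),K,d).reshape(-1,2)
    T=np.linalg.inv(np.array(p['camera_from_world']))
    return T[:3,3], np.c_[n,np.ones(len(n))]@T[:3,:3].T
def toplane(p,uv,z):
    o,d=rays(p,uv); z=np.asarray(z,float)
    return o+d*((z-o[2])/d[:,2])[:,None]
def proj(p,P):
    T=np.array(p['camera_from_world']); 
    r=cv2.Rodrigues(T[:3,:3])[0]
    return cv2.projectPoints(np.array(P,float).reshape(-1,1,3),r,T[:3,3],np.array(p['camera_matrix']),np.array([p['k1'],0,0,0,0],float))[0].reshape(-1,2)
E
python3 - <<'E'
from h import *
t=shot('top','top0.png'); s=shot('side','side0.png')
for p,n in((t,'top'),(s,'side')):
    for g in ['board','block','side_stop','gouge','marker','baren','brayer']:
        for r in env.regions_of(p,g)[:3]: print(n,g,round(r['conf'],2),r['rect'],r['region'].sum())
    T=np.linalg.inv(p['camera_from_world']);print(T.round(3).tolist(),p['k1'])
a=cv2.resize(cv2.imread('pics/top0.png'),(800,600)); cv2.imwrite('pics/top0b.png',a)
print(env.get_obs())
E
```

```text
pics
top board 0.57 [171.3, 136.0, 325.6, 245.1] 9772
top block 0.82 [209.8, 168.5, 259.3, 213.6] 1343
top block 0.65 [324.1, 246.7, 362.1, 295.3] 1472
top side_stop 0.62 [285.9, 154.4, 300.0, 171.3] 180
top gouge 0.5 [303.2, 196.9, 311.5, 215.4] 86
top gouge 0.47 [103.4, 206.3, 122.0, 221.8] 271
top marker 0.55 [235.4, 131.7, 274.1, 143.8] 161
top baren 0.97 [145.5, 186.9, 175.5, 215.7] 621
top baren 0.29 [286.0, 153.5, 298.1, 170.3] 159
top brayer 0.64 [395.3, 207.4, 425.2, 251.7] 560
[[-0.041, -0.978, 0.205, 0.251], [-0.999, 0.04, -0.007, 0.026], [-0.001, -0.205, -0.979, 1.323], [0.0, 0.0, 0.0, 1.0]] 0.014096582137466866
side board 0.79 [171.1, 150.1, 305.2, 277.6] 7807
side block 0.98 [333.7, 174.5, 382.0, 215.0] 1136
side block 0.72 [212.6, 194.2, 253.8, 234.4] 1218
side block 0.16 [333.8, 125.0, 373.6, 153.5] 341
side side_stop 0.68 [170.5, 259.3, 203.1, 287.4] 768
side side_stop 0.45 [240.9, 159.8, 258.3, 175.2] 168
side marker 0.72 [197.4, 168.7, 217.7, 192.5] 131
side baren 0.73 [169.3, 257.5, 203.6, 287.8] 793
side brayer 0.74 [331.4, 126.4, 374.1, 155.3] 350
[[-0.799, -0.455, 0.393, 0.01], [-0.601, 0.593, -0.535, 0.721], [0.01, -0.664, -0.748, 1.039], [0.0, 0.0, 0.0, 1.0]] -0.0181573948633653
{'time_s': 0.8, 'qpos': array([70.30850943, 18.39065206, -4.01660127, 83.10795998,  1.29319659,
       78.54278019, -3.25913736]), 'joint_velocities': array([-0.05040912, -0.00223774,  0.02927322,  0.00632746,  0.07479313,
       -0.0266283 ,  0.01957719]), 'effort': array([ 2.21909686e-04, -4.91044271e+01, -4.03173929e-01, -3.12755334e+01,
       -6.38168561e-02,  3.33992892e-02,  5.33495142e-05]), 'tool_pos': array([ 0.2276173 , -0.60884888,  0.22259742]), 'tool_rot': array([1.79996354e+02, 9.53663336e-04, 2.05012758e+01]), 'force': array([ 0.13806403, -0.39675175, -0.36389867]), 'wrist_torque': array([ 0.01130545,  0.02521755, -0.07646831]), 'grip_width': 0.08705827177076421}
```

View pics/top0b.png

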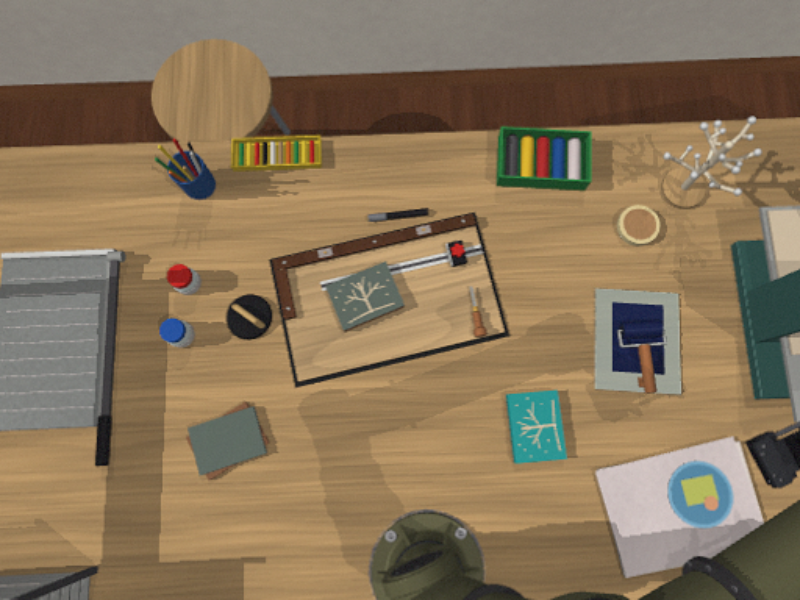

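View pics/side0.png

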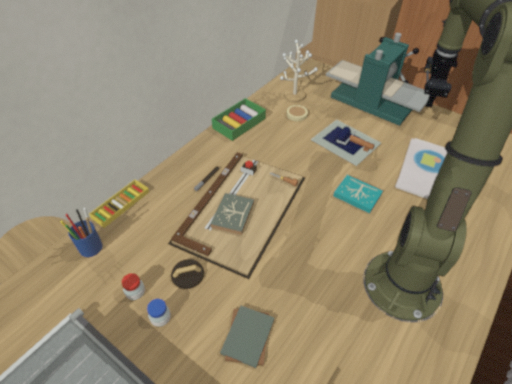

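The top view (800x600) shows the board's corners at (271,259), (475,213), (508,335) and (296,384). The grey-green block is at (365,297), the stop at (457,252) and the gouge at (477,312). The turquoise look-alike is off the board at (537,427). Next I fit poses to these.

```bash
cat >> h.py <<'E'
def rot(a): return np.array([[np.cos(a),-np.sin(a)],[np.sin(a),np.cos(a)]])
def rectpts(x,y,a,lx,ly):
    return np.array([x,y])+np.array([[1,1],[1,-1],[-1,-1],[-1,1]])*[lx/2,ly/2]@rot(a).T
E
python3 - <<'E'
from h import *
from scipy.optimize import least_squares
t=shot('top'); 
uv=np.array([[271,259],[475,213],[508,335],[296,384]])*.64
zs=[.026,.026,.012,.012]
W=toplane(t,uv,zs); print(W.round(4).tolist())
W=W[:,:2]
f=lambda q:(rectpts(*q,.27,.45)[[0,1,2,3]]-W).ravel()
r=least_squares(f,[.6,0,.2]); print('board',r.x.round(4),(r.fun*1e3).round(1))
b=r.x
def wb(P): return (np.asarray(P)-b[:2])@rot(b[2])
for g,z,h in (('block',.034,1),('side_stop',.03,1),('gouge',.026,1)):
    R=env.regions_of(t,g)[0]['region'].astype(np.uint8)
    c=max(cv2.findContours(R,0,1)[0],key=cv2.contourArea).reshape(-1,2)
    w=toplane(t,c,z)[:,:2]; m=cv2.minAreaRect((w*1e3).astype(np.float32))
    print(g,m,'board',wb(np.array(m[0])/1e3).round(4), wb(cv2.boxPoints(m)/1e3).round(3).tolist())
a=cv2.resize(t['image'][125:255,160:340],None,fx=4.4,fy=4.4,interpolation=cv2.INTER_CUBIC)[:,:,::-1]
cv2.imwrite('pics/crop1.png',a)
p=shot('wrist'); print(np.round(p['mount'],4).tolist(),np.round(p['camera_matrix'],1).tolist(),p['k1'])
E
```

```text
[[0.6484, 0.3081, 0.026], [0.7353, -0.1401, 0.026], [0.4631, -0.195, 0.012], [0.3773, 0.2575, 0.012]]
board [0.556  0.0576 0.1901] [-2.3 -4.  -4.2  2.3  2.9  6.1  3.6 -4.4]
block ((554.2750854492188, 104.77909088134766), (111.52628326416016, 140.55067443847656), 21.268571853637695) board [0.0072 0.0466] [[-0.06, 0.106], [-0.035, -0.033], [0.075, -0.012], [0.049, 0.126]]
side_stop ((645.2919921875, -94.09075927734375), (52.86560821533203, 36.664772033691406), 14.423988342285156) board [ 0.059  -0.1659] [[0.031, -0.149], [0.034, -0.186], [0.086, -0.183], [0.084, -0.146]]
gouge ((488.0423583984375, -136.14430236816406), (23.106792449951172, 53.77762222290039), 86.3980712890625) board [-0.1034 -0.1774] [[-0.132, -0.182], [-0.08, -0.195], [-0.074, -0.173], [-0.127, -0.16]]
[[-0.0003, -0.9531, -0.3026, 0.0834], [1.0, -0.0004, 0.0001, 0.0019], [-0.0002, -0.3026, 0.9531, -0.1612], [0.0, 0.0, 0.0, 1.0]] [[269.7, 0.0, 258.3], [0.0, 269.7, 195.9], [0.0, 0.0, 1.0]] 0.009198456716484676
```

View pics/crop1.png

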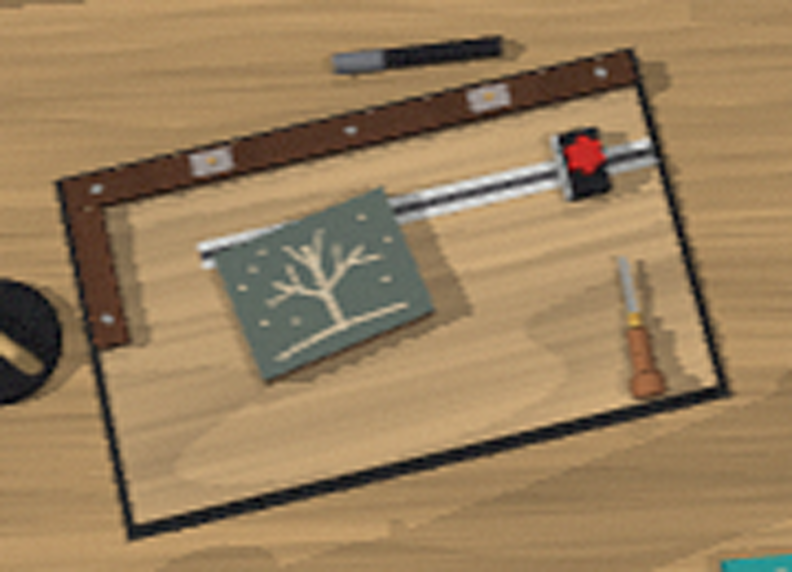

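The crop (offset 160,125, scale 4.4) shows the fence's outer corners at (58,183) and (632,50), the inner corner at (105,208) and the end stop's near end at (130,344). The block's top corners are about (382,188), (215,249), (266,382) and (435,312). I'll fit by reprojection.

```bash
cat > fit.py <<'E'
from h import *
from scipy.optimize import least_squares
def fit(p,uv,P,q0):
    P=np.array(P,float)/1e3
    def f(q):
        w=np.c_[P[:,:2]@rot(q[2]).T+q[:2],P[:,2]]
        return (proj(p,w)-uv).ravel()
    r=least_squares(f,q0,loss='soft_l1'); return r.x,f(r.x).reshape(-1,2)
E
python3 - <<'E'
from fit import *
t=shot('top')
c=lambda L:(np.array(L)+.5)/4.4-.5+[160,125]
P=[(135,225,26),(135,-225,26),(110,200,26),(0,200,26),(0,225,26),(-135,-225,0),(-135,225,0)]
b,e=fit(t,c([(58,183),(632,50),(105,208),(130,344),(98,350),(730,392),(132,538)]),P,[.55,.05,.2]); print(b.round(4),e.round(1).tolist())
k,e=fit(t,c([(215,249),(382,188),(435,312),(266,382)]),[(52.5,70,34),(52.5,-70,34),(-52.5,-70,34),(-52.5,70,34)],[.55,.1,.35]); print(k.round(4),e.round(1).tolist())
wb=lambda X:(np.asarray(X)-b[:2])@rot(b[2])
bw=lambda X:np.asarray(X)/1e3@rot(b[2]).T+b[:2]
print('block in board',wb(k[:2]).round(4),k[2]-b[2])
s=toplane(t,c([(551,135),(566,200),(600,129),(612,191)]),.032)[:,:2]; print('stop corners',wb(s).round(4).tolist())
g=toplane(t,c([(622,258),(645,395)]),.02)[:,:2]; print('gouge',wb(g).round(3).tolist())
E
```

```text
[0.557  0.0587 0.1955] [[1.4, 0.3], [-0.5, 1.0], [-0.6, -0.1], [0.2, 0.0], [0.0, 0.4], [-3.1, -0.1], [1.8, -1.9]]
[0.558  0.1069 0.3457] [[-0.3, 1.1], [0.7, -0.2], [0.4, -0.2], [-0.7, -0.4]]
block in board [0.0103 0.0471] 0.15013999939264544
stop corners [[0.0838, -0.148], [0.0308, -0.1464], [0.0796, -0.1859], [0.0294, -0.1824]]
gouge [[-0.021, -0.178], [-0.128, -0.168]]
```

>>> apply_moves(
  targets=[
    [[30,40,0],[0,0,-0.02]],
    [[60,80,0],[0,0,-0.04]],
    [[90,115,0],[0,0,-0.06]],
    [[120,150,0],[0,0,-0.09]],
    [[150,185,0],[0,0,-0.12]],
    [[180,220,0],[0,0,-0.14]],
    [[210,255,0],[0,0,-0.16]],
    [[240,290,0],[0,0,-0.162]],
  ],
)

```text
time_s: 1.9
tool_pos: [0.4686, -0.3174, 0.2229]
tool_rot: [180.0, -0.0, 11.2]
force: [1.5, -0.4, -0.2]
grip_width: 0.0869
```

>>> apply_moves(
  targets=[
    [[5,45,0],[0,0,0]],
    [[10,90,0],[0,0,0]],
    [[15,135,0],[0,0,0]],
    [[20,180,0],[0,0,0]],
    [[25,225,0],[0,0,0]],
    [[30,270,0],[0,0,0]],
    [[30,315,0],[0,0,0]],
    [[30,350,0],[0,0,0]],
  ],
)

```text
time_s: 2.7
tool_pos: [0.4974, 0.0344, 0.223]
tool_rot: [-180.0, -0.1, 11.4]
force: [0.7, -0.3, -0.2]
grip_width: 0.0873
```

```bash
cat >> h.py <<'E'
from scipy.spatial.transform import Rotation as Ro
def wshot(fn=None):
    o=env.get_obs(); p=shot('wrist',fn)
    T=np.eye(4); T[:3,:3]=Ro.from_euler('xyz',o['tool_rot'],degrees=True).as_matrix(); T[:3,3]=o['tool_pos']
    p['camera_from_world']=np.linalg.inv(T@np.array(p['mount'])); return p,o
E
python3 - <<'E'
from h import *
p,o=wshot('w1.png'); print(o['tool_pos'],o['tool_rot'],o['time_s'])
cv2.imwrite('pics/w1b.png',cv2.resize(cv2.imread('pics/w1.png'),(800,600)))
E
```

```text
[0.49740909 0.03436005 0.22301071] [-1.79998172e+02 -5.44866265e-02  1.13590816e+01] 2.7
```

View pics/w1b.png

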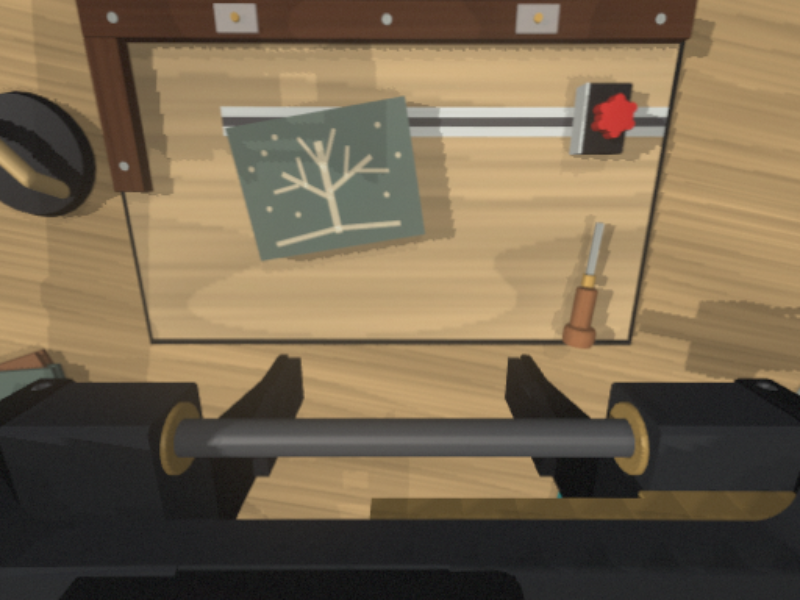

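Wrist view (800x600) has the board square to the image. The inner corner is at (127,40), the fence's right end at (692,38), the end stop's near inner corner at (150,190) and the near board corners at (152,343) and (632,343). The block corners are (226,126), (405,97), (424,235) and (262,260). The stop and gouge are clear of the block.

Run:
```python
from fit import *
p,o=wshot()
c=lambda L:(np.array(L)+.5)*.64-.5
P=[(110,200,26),(110,-225,26),(0,200,26),(0,225,26),(-135,225,12),(-135,-225,12)]
b,e=fit(p,c([(127,40),(692,38),(151,191),(116,192),(152,344),(632,344)]),P,[.55,.05,.2]); print(b.round(4),np.degrees(b[2]),e.round(1).tolist())
k,e=fit(p,c([(226,126),(405,97),(424,235),(262,261)]),[(52.5,70,34),(52.5,-70,34),(-52.5,-70,34),(-52.5,70,34)],[.55,.1,.35]); print(k.round(4),e.round(1).tolist())
wb=lambda X:(np.asarray(X)-b[:2])@rot(b[2])
bw=lambda X:np.asarray(X)/1e3@rot(b[2]).T+b[:2]
print('block in board',wb(k[:2]).round(4),k[2]-b[2])
s=toplane(p,c([(586,82),(582,155),(631,82),(625,155)]),.032)[:,:2]; print('stop',wb(s).round(4).tolist())
print('gouge',wb(toplane(p,c([(603,223),(578,345)]),.02)[:,:2]).round(3).tolist())
for q in [(-95,50),(-4.5,50),(55,-215),(55,22)]: print(q,((bw(q)-o['tool_pos'][:2])*1e3).round(1))
```

```text
[0.5609 0.0635 0.2038] 11.674335933807765 [[-4.2, -0.6], [2.3, 1.1], [-1.8, 1.4], [1.0, 0.6], [2.7, -2.8], [-0.9, -2.0]]
[0.5593 0.1139 0.3588] [[-0.3, 0.7], [0.5, -0.3], [0.6, 0.1], [-1.0, -0.3]]
block in board [0.0086 0.0498] 0.15499829158639003
stop [[0.0813, -0.146], [0.03, -0.1498], [0.0812, -0.1795], [0.03, -0.1834]]
gouge [[-0.024, -0.179], [-0.136, -0.172]]
(-95, 50) [-39.2  52. ]
(-4.5, 50) [49.4 70.3]
(55, -215) [ 161.3 -177.1]
(55, 22) [113.3  55. ]
```

Run:
```python
from fit import *
p,o=wshot()
c=lambda L:(np.array(L)+.5)*.64-.5
P=[(110,200,12),(110,-225,12),(0,200,12),(0,225,26),(-135,225,12),(-135,-225,12)]
b,e=fit(p,c([(127,42),(685,40),(151,191),(116,192),(152,344),(632,344)]),P,[.55,.05,.2]); print(b.round(4),np.degrees(b[2]),e.round(1).tolist())
k,e=fit(p,c([(226,126),(405,97),(424,235),(262,261)]),[(52.5,70,34),(52.5,-70,34),(-52.5,-70,34),(-52.5,70,34)],[.55,.1,.35]); 
wb=lambda X:(np.asarray(X)-b[:2])@rot(b[2])
bw=lambda X:np.asarray(X)/1e3@rot(b[2]).T+b[:2]
print('block in board',wb(k[:2]).round(4),k[2]-b[2])
s=toplane(p,c([(586,82),(582,155),(631,82),(625,155)]),.032)[:,:2]; print('stop',wb(s).round(4).tolist())
for q in [(-95,50),(-4.5,50),(55,-215),(55,22)]: print(q,bw(q).round(4),((bw(q)-o['tool_pos'][:2])*1e3).round(1))
```

```text
[0.5628 0.0619 0.2082] 11.927277768877502 [[0.9, 0.5], [-2.4, 0.4], [2.6, 0.1], [-0.8, -0.1], [1.6, -3.4], [-1.5, -4.0]]
block in board [0.0067 0.0479] 0.15018737107665894
stop [[0.0786, -0.1482], [0.0273, -0.1518], [0.0783, -0.1817], [0.0271, -0.1854]]
(-95, 50) [0.4595 0.0912] [-37.7  53.4]
(-4.5, 50) [0.5481 0.1099] [50.8 72.1]
(55, -215) [ 0.6611 -0.1371] [ 163.8 -174.9]
(55, 22) [0.6121 0.0948] [114.8  57. ]
```

>>> apply_moves(
  targets=[
    [[-15,20,-40],[0,0,0]],
    [[-30,40,-80],[0,0,0]],
    [[-39,54,-120],[0,0,0.002]],
    [[-39,54,-160],[0,0,0.002]],
    [[-39,54,-190],[0,0,0.002]],
    [[-39,54,-203],[0,0,0.002]],
    [[-39,54,-203],[0,0,0.002]],
  ],
)

```text
time_s: 3.55
tool_pos: [0.4575, 0.084, 0.0182]
tool_rot: [-180.0, 0.2, 11.2]
force: [0.6, 0.1, 1.0]
grip_width: 0.0869
```

Run:
```python
from h import *
p,o=wshot('w2.png'); print(o['tool_pos'],o['tool_rot'],o['time_s'])
cv2.imwrite('pics/w2b.png',cv2.resize(cv2.imread('pics/w2.png'),(800,600)))
```

```text
[0.45749476 0.08397976 0.0182189 ] [-179.96738852    0.20516302   11.24597177] 3.55
```

View pics/w2b.png

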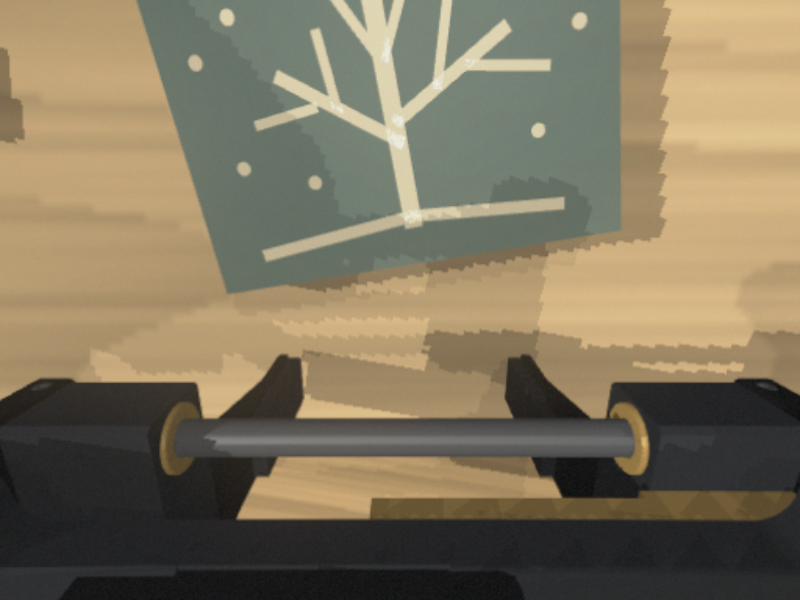

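The fingertips are on the near side, clear of the block, about 6 mm above the board. Its near edge runs from (230,292) to (620,232). Now push toward the fence.

>>> apply_moves(
  targets=[
    [[12,2.5,0],[0,0,0.003]],
    [[24,5,0],[0,0,0.003]],
    [[34,7,0],[0,0,0.003]],
    [[44,9,0],[0,0,0.003]],
    [[54,11,0],[0,0,0.003]],
    [[64,13,0],[0,0,0.003]],
    [[72,14.5,0],[0,0,0.003]],
    [[78,15.5,0],[0,0,0.003]],
  ],
)

```text
time_s: 4.4
tool_pos: [0.5372, 0.1007, 0.0194]
tool_rot: [-180.0, 0.0, 11.5]
force: [-3.2, -0.8, 2.2]
grip_width: 0.0867
```

>>> apply_moves(
  targets=[
    [[2,0.5,0],[0,0,0]],
    [[4,1,0],[0,0,0]],
    [[6,1.2,0],[0,0,0]],
    [[6,1.2,0],[0,0,0]],
  ],
)

```text
time_s: 4.8
tool_pos: [0.5429, 0.1019, 0.0196]
tool_rot: [180.0, -0.0, 11.5]
force: [-0.5, 0.3, -0.4]
grip_width: 0.0867
```

Run:
```python
from h import *
p,o=wshot('w3.png'); print(o['tool_pos'],o['tool_rot'],o['time_s'],o['force'],o['wrist_torque'])
cv2.imwrite('pics/w3b.png',cv2.resize(cv2.imread('pics/w3.png'),(800,600)))
```

```text
[0.54290841 0.10185979 0.01955737] [ 1.79998606e+02 -3.58457851e-02  1.15092341e+01] 4.8 [-0.48040232  0.33935522 -0.36637526] [0.02103174 0.2209787  0.02813097]
```

View pics/w3b.png

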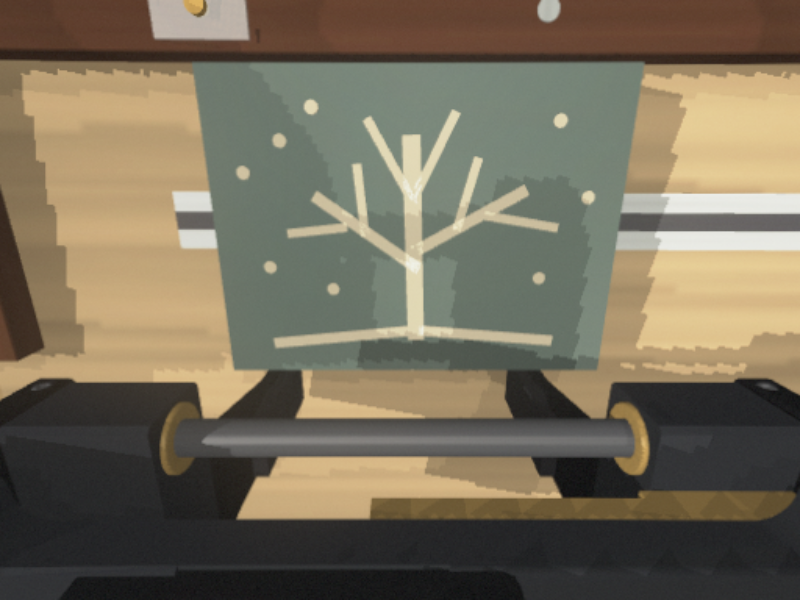

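The block is square to the fence, with its far edge at row 62 and the fence's dark lower edge at about row 58. I'll push until the force shows contact.

>>> apply_moves(
  targets=[
    [[2,0.4,0],[0,0,0]],
    [[3,0.6,0],[0,0,0]],
    [[3,0.6,0],[0,0,0]],
  ],
)

```text
time_s: 5.15
tool_pos: [0.5458, 0.1024, 0.0196]
tool_rot: [180.0, -0.0, 11.5]
force: [-1.4, -0.3, -0.5]
grip_width: 0.0871
```

>>> apply_moves(
  targets=[
    [[2,0.4,0],[0,0,0]],
    [[2,0.4,0],[0,0,0]],
  ],
)

```text
time_s: 5.35
tool_pos: [0.5468, 0.1027, 0.0195]
tool_rot: [180.0, 0.1, 11.5]
force: [-4.7, -0.9, 2.9]
grip_width: 0.087
```

>>> apply_moves(
  targets=[
    [[2,0.4,0],[0,0,0]],
    [[2,0.4,0],[0,0,0]],
  ],
)

```text
time_s: 5.55
tool_pos: [0.5469, 0.1028, 0.0191]
tool_rot: [180.0, 0.4, 11.5]
force: [-9.4, -1.2, 6.8]
grip_width: 0.0871
```

Contact with the fence: the tip stalls at x = 0.547 and the force rises to 9 N. Next I back off, lift, close the fingers and go behind the stop.

>>> apply_moves(
  targets=[
    [[-8,-1.6,0],[0,0,0]],
    [[-18,-3.6,0],[0,0,0]],
    [[-18,-3.6,40],[0,0,0]],
    [[-18,-3.6,80],[0,0,0]],
    [[10,-40,95],[0,0,0]],
    [[35,-80,95],[0,0,0]],
    [[60,-120,95],[0,0,0]],
    [[80,-160,95],[0,0,0]],
  ],
)

```text
time_s: 6.35
tool_pos: [0.6313, -0.0587, 0.1154]
tool_rot: [179.9, -0.2, 11.5]
force: [0.3, 0.1, -0.0]
grip_width: 0.0871
```

>>> apply_moves(
  hand=0,
  targets=[
    [[10,-40,0],[0,0,0]],
    [[28,-80,0],[0,0,0]],
    [[28,-83,0],[0,0,0]],
    [[28,-83,0],[0,0,0]],
    [[28,-83,0],[0,0,0]],
  ],
)

```text
time_s: 6.85
tool_pos: [0.6575, -0.138, 0.1147]
tool_rot: [-179.9, -0.0, 11.6]
force: [0.2, -0.7, -0.6]
grip_width: 0.0555
```

Run:
```python
from h import *
p,o=wshot('w4.png'); print(o['tool_pos'],o['tool_rot'],o['time_s'],o['grip_width'])
cv2.imwrite('pics/w4b.png',cv2.resize(cv2.imread('pics/w4.png'),(800,600)))
```

```text
[ 0.65754539 -0.13796912  0.11470165] [-1.79947276e+02 -4.51129187e-02  1.16019184e+01] 6.85 0.05548402803945592
```

View pics/w4b.png

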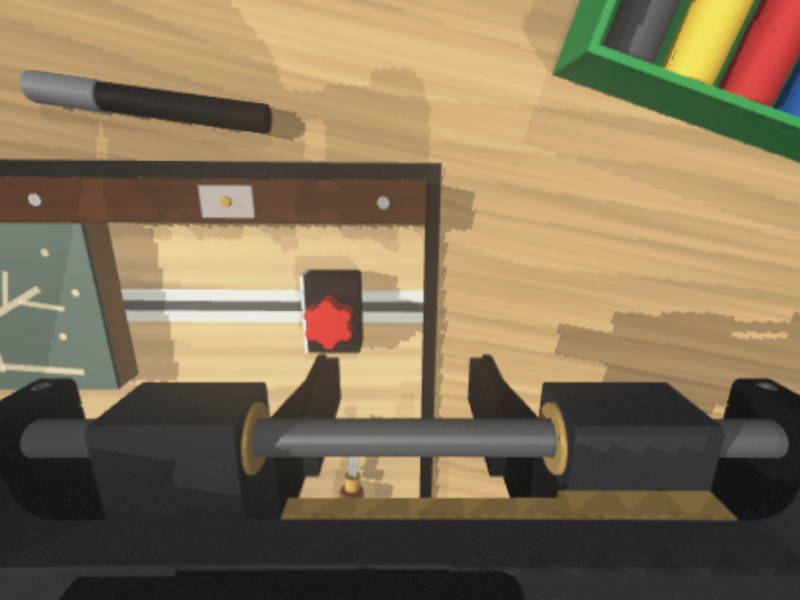

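The stop's top is at (305-362, 270-352). The fingers are still closing, so I check the clearance before going down.

Run:
```python
from h import *
p,o=wshot()
c=lambda L:(np.array(L)+.5)*.64-.5
R=rot(np.radians(11.6)); tp=o['tool_pos'][:2]
w=toplane(p,c([(305,352),(362,352),(362,270),(305,270)]),.032)[:,:2]
print('stop corners rel. TCP in tool-yaw axes mm',((w-tp)@R*1e3).round(1).tolist())
w=toplane(p,c([(430,240),(430,480)]),.012)[:,:2]
print('board right edge',((w-tp)@R*1e3).round(1).tolist())
w=toplane(p,c([(352,458)]),.03)[:,:2]
print('gouge tip',((w-tp)@R*1e3).round(1).tolist())
```

```text
stop corners rel. TCP in tool-yaw axes mm [[-23.9, 60.3], [-23.9, 24.5], [28.8, 23.0], [28.7, 56.6]]
board right edge [[43.5, -18.1], [-137.5, -21.6]]
gouge tip [[-104.2, 33.9]]
```

>>> apply_moves(
  targets=[
    [[0,0,0],[0,0,0]],
    [[0,0,0],[0,0,0]],
    [[0,0,0],[0,0,0]],
    [[0,0,0],[0,0,0]],
    [[0,0,0],[0,0,0]],
    [[0,0,0],[0,0,0]],
    [[0,0,0],[0,0,0]],
    [[0,0,0],[0,0,0]],
  ],
)

```text
time_s: 7.75
tool_pos: [0.6576, -0.1398, 0.1146]
tool_rot: [180.0, 0.0, 11.5]
force: [0.0, 0.3, 0.2]
grip_width: 0.0007
```

>>> apply_moves(
  targets=[
    [[2,-3,-40],[0,0,0]],
    [[2,-3,-75],[0,0,0]],
    [[2,-3,-90],[0,0,0]],
    [[2,-3,-94],[0,0,0]],
    [[2,-3,-94],[0,0,0]],
  ],
)

```text
time_s: 8.25
tool_pos: [0.66, -0.1426, 0.021]
tool_rot: [-180.0, -0.0, 11.5]
force: [-0.4, -0.0, 0.1]
grip_width: 0.0007
```

>>> apply_moves(
  targets=[
    [[-1,5,0],[0,0,0]],
    [[-2,10,0],[0,0,0]],
    [[-4,20,0],[0,0,0]],
    [[-6,30,0],[0,0,0]],
    [[-8,40,0],[0,0,0]],
    [[-10,50,0],[0,0,0]],
    [[-12,60,0],[0,0,0]],
    [[-14,70,0],[0,0,0]],
  ],
)

```text
time_s: 9.05
tool_pos: [0.6457, -0.0721, 0.0208]
tool_rot: [180.0, -0.0, 11.5]
force: [1.8, -3.7, 1.2]
grip_width: 0.0001
```

Run:
```python
from h import *
p,o=wshot('w5.png'); print(o['tool_pos'],o['tool_rot'],o['time_s'],o['force'])
cv2.imwrite('pics/w5b.png',cv2.resize(cv2.imread('pics/w5.png'),(800,600)))
```

```text
[ 0.6456995  -0.07209816  0.02081911] [ 1.79970129e+02 -2.76327906e-02  1.15047490e+01] 9.05 [ 1.82224846 -3.71767835  1.18667839]
```

View pics/w5b.png

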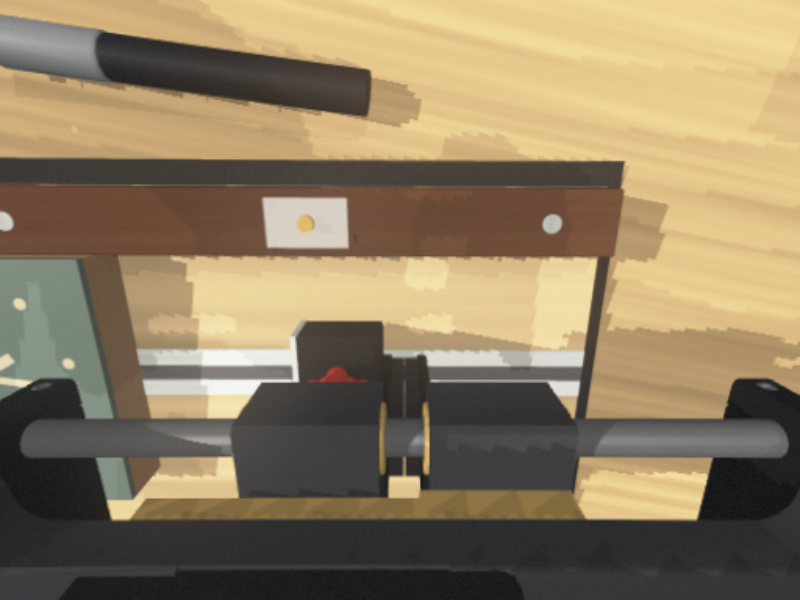

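The stop is moving left, pushed from its back with about 4 N. Nothing else is in contact. Continuing.

>>> apply_moves(
  targets=[
    [[-2,10,0],[0,0,0]],
    [[-4,20,0],[0,0,0]],
    [[-6,30,0],[0,0,0]],
    [[-8,40,0],[0,0,0]],
    [[-9.5,47,0],[0,0,0]],
    [[-11,54,0],[0,0,0]],
    [[-12,60,0],[0,0,0]],
    [[-13.4,66,0],[0,0,0]],
  ],
)

```text
time_s: 9.9
tool_pos: [0.6322, -0.0065, 0.0205]
tool_rot: [180.0, -0.0, 11.5]
force: [1.7, -1.4, -0.3]
grip_width: 0.0006
```

>>> apply_moves(
  targets=[
    [[-1.2,6,0],[0,0,0]],
    [[-2.4,12,0],[0,0,0]],
    [[-3.6,18,0],[0,0,0]],
    [[-4.9,24,0],[0,0,0]],
    [[-6.1,30,0],[0,0,0]],
    [[-7.3,36,0],[0,0,0]],
    [[-8.6,42,0],[0,0,0]],
    [[-9.8,48,0],[0,0,0]],
  ],
)

```text
time_s: 10.7
tool_pos: [0.6228, 0.0403, 0.0205]
tool_rot: [179.9, -0.0, 11.4]
force: [4.1, -4.7, -0.8]
grip_width: 0.0003
```

>>> apply_moves(
  targets=[
    [[-1.2,6,0],[0,0,0]],
    [[-2,10,0],[0,0,0]],
    [[-2.9,14,0],[0,0,0]],
    [[-2.9,14,0],[0,0,0]],
  ],
)

```text
time_s: 11.1
tool_pos: [0.6194, 0.0557, 0.0205]
tool_rot: [-180.0, 0.0, 11.5]
force: [2.2, -2.8, 0.7]
grip_width: 0.0003
```

Run:
```python
from h import *
p,o=wshot('w6.png'); print(o['tool_pos'],o['tool_rot'],o['time_s'],o['force'])
t=shot('top')
a=cv2.resize(t['image'][125:255,160:340],(600,433),interpolation=cv2.INTER_CUBIC)[:,:,::-1]
b=cv2.imread('pics/w6.png')[:260]; 
cv2.imwrite('pics/w6b.png',np.vstack([cv2.resize(b,(600,305)),a[:290]]))
```

```text
[0.61939408 0.0556992  0.02053498] [-1.79997696e+02  6.34376880e-03  1.15287083e+01] 11.1 [ 2.21688568 -2.7619953   0.65876885]
```

View pics/w6b.png

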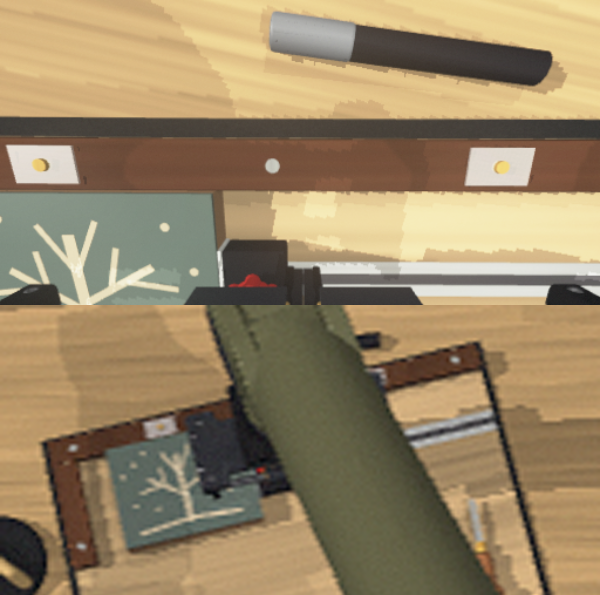

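The block is sliding left along the fence, still square, with the end stop about 20 mm away. I'll creep on until the force rises.

>>> apply_moves(
  targets=[
    [[-0.8,4,0],[0,0,0]],
    [[-1.6,8,0],[0,0,0]],
    [[-2.2,11,0],[0,0,0]],
    [[-2.7,13,0],[0,0,0]],
    [[-2.7,13,0],[0,0,0]],
  ],
)

```text
time_s: 11.7
tool_pos: [0.6164, 0.069, 0.0205]
tool_rot: [-180.0, 0.0, 11.5]
force: [1.6, -2.6, 0.5]
grip_width: 0.0005
```

>>> apply_moves(
  targets=[
    [[-0.4,2,0],[0,0,0]],
    [[-0.6,3,0],[0,0,0]],
    [[-0.6,3,0],[0,0,0]],
  ],
)

```text
time_s: 12.0
tool_pos: [0.616, 0.0713, 0.0205]
tool_rot: [180.0, 0.0, 11.5]
force: [1.1, -4.0, 0.1]
grip_width: 0.0004
```

>>> apply_moves(
  targets=[
    [[-0.4,2,0],[0,0,0]],
    [[-0.4,2,0],[0,0,0]],
  ],
)

```text
time_s: 12.2
tool_pos: [0.6155, 0.0735, 0.0205]
tool_rot: [-180.0, 0.0, 11.5]
force: [0.2, -4.1, 0.1]
grip_width: 0.0007
```

>>> apply_moves(
  targets=[
    [[-0.4,2,0],[0,0,0]],
    [[-0.4,2,0],[0,0,0]],
  ],
)

```text
time_s: 12.4
tool_pos: [0.6151, 0.0757, 0.0205]
tool_rot: [-180.0, 0.0, 11.5]
force: [0.6, -4.6, 0.3]
grip_width: 0.0003
```

>>> apply_moves(
  targets=[
    [[-0.4,2,0],[0,0,0]],
    [[-0.4,2,0],[0,0,0]],
  ],
)

```text
time_s: 12.6
tool_pos: [0.6147, 0.0777, 0.0205]
tool_rot: [-180.0, 0.0, 11.5]
force: [0.3, -2.7, -0.3]
grip_width: 0.0001
```

>>> apply_moves(
  targets=[
    [[-0.2,1,0],[0,0,0]],
    [[-0.2,1,0],[0,0,0]],
  ],
)

```text
time_s: 12.8
tool_pos: [0.6146, 0.0784, 0.0205]
tool_rot: [-180.0, 0.0, 11.5]
force: [0.2, -3.5, -0.0]
grip_width: 0.0005
```

>>> apply_moves(
  targets=[
    [[-0.4,2,0],[0,0,0]],
    [[-0.4,2,0],[0,0,0]],
  ],
)

```text
time_s: 13.0
tool_pos: [0.6141, 0.0807, 0.0205]
tool_rot: [-180.0, 0.0, 11.5]
force: [-0.4, -3.8, -0.7]
grip_width: 0.0004
```

>>> apply_moves(
  targets=[
    [[-0.4,2,0],[0,0,0]],
    [[-0.4,2,0],[0,0,0]],
  ],
)

```text
time_s: 13.2
tool_pos: [0.6137, 0.0827, 0.0205]
tool_rot: [-180.0, 0.0, 11.5]
force: [0.2, -4.1, 0.7]
grip_width: 0.0004
```

>>> apply_moves(
  targets=[
    [[-0.2,1,0],[0,0,0]],
    [[-0.2,1,0],[0,0,0]],
  ],
)

```text
time_s: 13.4
tool_pos: [0.6136, 0.0834, 0.0205]
tool_rot: [-180.0, 0.0, 11.5]
force: [-1.3, -4.2, 0.3]
grip_width: 0.0005
```

>>> apply_moves(
  targets=[
    [[-0.4,2,0],[0,0,0]],
    [[-0.4,2,0],[0,0,0]],
  ],
)

```text
time_s: 13.6
tool_pos: [0.6131, 0.0856, 0.0205]
tool_rot: [-180.0, 0.0, 11.5]
force: [-1.5, -3.5, -0.1]
grip_width: 0.0002
```

>>> apply_moves(
  targets=[
    [[-0.4,2,0],[0,0,0]],
    [[-0.4,2,0],[0,0,0]],
  ],
)

```text
time_s: 13.8
tool_pos: [0.613, 0.0863, 0.0205]
tool_rot: [179.9, 0.0, 11.5]
force: [-0.6, -5.4, -0.5]
grip_width: 0.0002
```

Run:
```python
from h import *
o=env.get_obs(); print(o['tool_pos'],o['time_s'],o['force'])
t=shot('top'); s=shot('side')
a=cv2.resize(t['image'][135:225,165:285],None,fx=6.6,fy=6.6,interpolation=cv2.INTER_CUBIC)[:,:,::-1]
b=cv2.resize(s['image'][170:260,165:285],None,fx=6.6,fy=6.6,interpolation=cv2.INTER_CUBIC)[:,:,::-1]
cv2.imwrite('pics/c7.png',cv2.resize(np.hstack([a,b]),(800,300)))
```

```text
[0.61301359 0.0862508  0.02048894] 13.8 [-0.62664447 -5.37527159 -0.51879971]
```

View pics/c7.png

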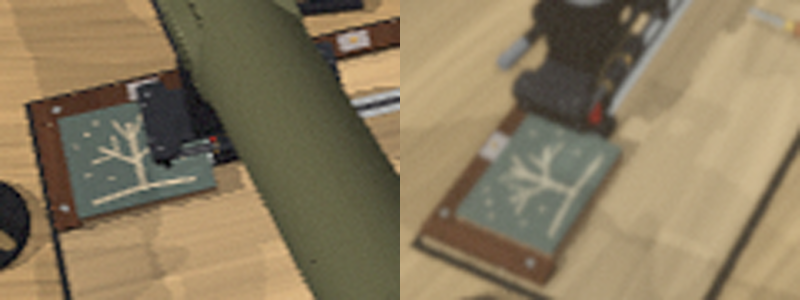

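Both cameras show the block in the corner, and the last 2 mm step moved only 0.7 mm. A little more to confirm.

>>> apply_moves(
  targets=[
    [[-0.4,2,0],[0,0,0]],
    [[-0.4,2,0],[0,0,0]],
    [[-0.4,2,0],[0,0,0]],
  ],
)

```text
time_s: 14.2
tool_pos: [0.613, 0.0863, 0.0205]
tool_rot: [179.8, 0.0, 11.4]
force: [0.5, -8.6, 0.1]
grip_width: 0.0004
```

>>> apply_moves(
  targets=[
    [[-0.3,1.5,0],[0,0,0]],
    [[-0.3,1.5,0],[0,0,0]],
    [[-0.3,1.5,0],[0,0,0]],
  ],
)

```text
time_s: 14.5
tool_pos: [0.613, 0.0863, 0.0205]
tool_rot: [179.7, 0.0, 11.4]
force: [0.1, -10.9, 0.6]
grip_width: 0.0004
```

The block is firmly against the end stop: no movement while the force goes from 5 to 11 N. Next I retreat and press once more toward the fence from the near side.

>>> apply_moves(
  hand=87,
  targets=[
    [[2,-10,0],[0,0,0]],
    [[4,-22,0],[0,0,0]],
    [[4,-22,40],[0,0,0]],
    [[4,-22,80],[0,0,0]],
    [[-25,0,95],[0,0,0]],
    [[-55,30,95],[0,0,0]],
    [[-85,60,95],[0,0,0]],
    [[-109,81,95],[0,0,0]],
  ],
)

```text
time_s: 15.3
tool_pos: [0.5014, 0.1755, 0.1162]
tool_rot: [-179.9, -0.1, 11.7]
force: [0.6, 0.6, -0.4]
grip_width: 0.0565
```

>>> apply_moves(
  targets=[
    [[0,0,0],[0,0,0]],
    [[0,0,0],[0,0,0]],
    [[0,0,0],[0,0,0]],
    [[0,0,0],[0,0,0]],
  ],
)

```text
time_s: 15.7
tool_pos: [0.5043, 0.1709, 0.1155]
tool_rot: [-180.0, -0.0, 11.4]
force: [-0.3, 0.0, 0.5]
grip_width: 0.0844
```

Run:
```python
from h import *
p,o=wshot('w8.png'); print(o['tool_pos'],o['tool_rot'],o['time_s'],o['grip_width'])
cv2.imwrite('pics/w8b.png',cv2.resize(cv2.imread('pics/w8.png'),(800,600)))
```

```text
[0.50425554 0.17088626 0.11551291] [-1.79971844e+02 -8.78086548e-03  1.13894883e+01] 15.7 0.0844429947331369
```

View pics/w8b.png

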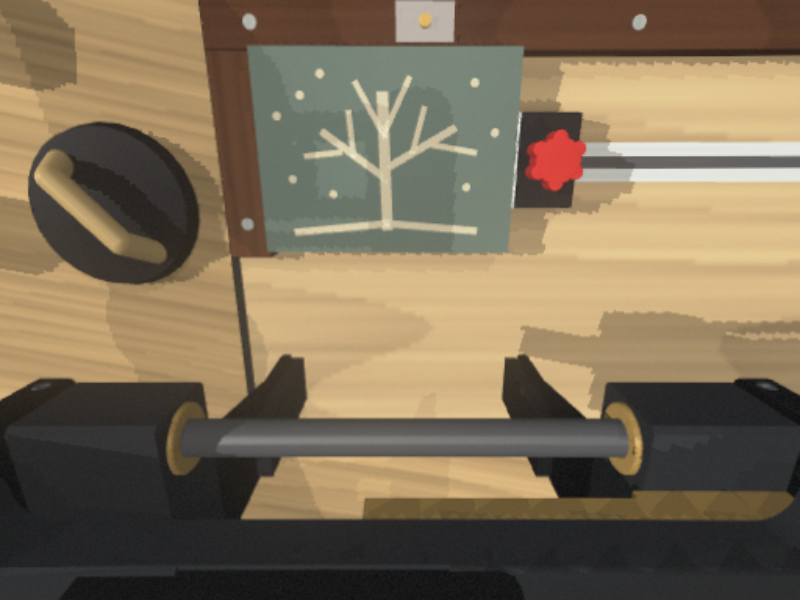

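The block sits flush in the corner and the stop face lies against its right side. I'll press it against the fence for certainty; contact is expected after 28 mm.

>>> apply_moves(
  targets=[
    [[0,0,-40],[0,0,0]],
    [[0,0,-75],[0,0,0]],
    [[0,0,-92],[0,0,0]],
    [[0,0,-95],[0,0,0]],
    [[10,2,-95],[0,0,0]],
    [[20,4,-95],[0,0,0]],
    [[25.5,5.1,-95],[0,0,0]],
    [[25.5,5.1,-95],[0,0,0]],
  ],
)

```text
time_s: 16.55
tool_pos: [0.5307, 0.1773, 0.0216]
tool_rot: [-180.0, -0.1, 11.5]
force: [-0.1, 0.5, 0.2]
grip_width: 0.0868
```

>>> apply_moves(
  targets=[
    [[1,0.2,0],[0,0,0]],
    [[2,0.4,0],[0,0,0]],
    [[2,0.4,0],[0,0,0]],
  ],
)

```text
time_s: 16.85
tool_pos: [0.5309, 0.1772, 0.0208]
tool_rot: [180.0, -0.0, 11.5]
force: [-0.2, 0.3, 0.4]
grip_width: 0.0865
```

>>> apply_moves(
  targets=[
    [[1,0.2,0],[0,0,0]],
    [[2,0.4,0],[0,0,0]],
    [[2,0.4,0],[0,0,0]],
  ],
)

```text
time_s: 17.15
tool_pos: [0.532, 0.1774, 0.0204]
tool_rot: [180.0, 0.1, 11.5]
force: [-2.4, -0.1, 2.5]
grip_width: 0.0873
```

>>> apply_moves(
  targets=[
    [[2,0.4,0],[0,0,0]],
    [[3,0.6,0],[0,0,0]],
    [[3,0.6,0],[0,0,0]],
  ],
)

```text
time_s: 17.45
tool_pos: [0.5321, 0.1774, 0.0199]
tool_rot: [179.9, 0.5, 11.5]
force: [-9.4, -1.6, 6.9]
grip_width: 0.0872
```

>>> apply_moves(
  targets=[
    [[-8,-1.6,0],[0,0,0]],
    [[-20,-4,0],[0,0,0]],
    [[-20,-4,45],[0,0,0]],
    [[-20,-4,90],[0,0,0]],
    [[-20,-4,95],[0,0,0]],
    [[-20,-4,95],[0,0,0]],
  ],
)

```text
time_s: 18.05
tool_pos: [0.517, 0.1745, 0.1174]
tool_rot: [180.0, -0.3, 11.5]
force: [-0.9, 0.8, 0.4]
grip_width: 0.0871
```

Run:
```python
from h import *
p,o=wshot('w9.png'); print(o['tool_pos'],o['tool_rot'],o['time_s'],o['force'])
cv2.imwrite('pics/w9b.png',cv2.resize(cv2.imread('pics/w9.png')[0:200,110:410],(800,533),interpolation=cv2.INTER_CUBIC))
```

```text
[0.51698206 0.17450571 0.11740513] [179.95294888  -0.27065688  11.50725636] 18.05 [-0.86366579  0.78859299  0.38884969]
```

View pics/w9b.png

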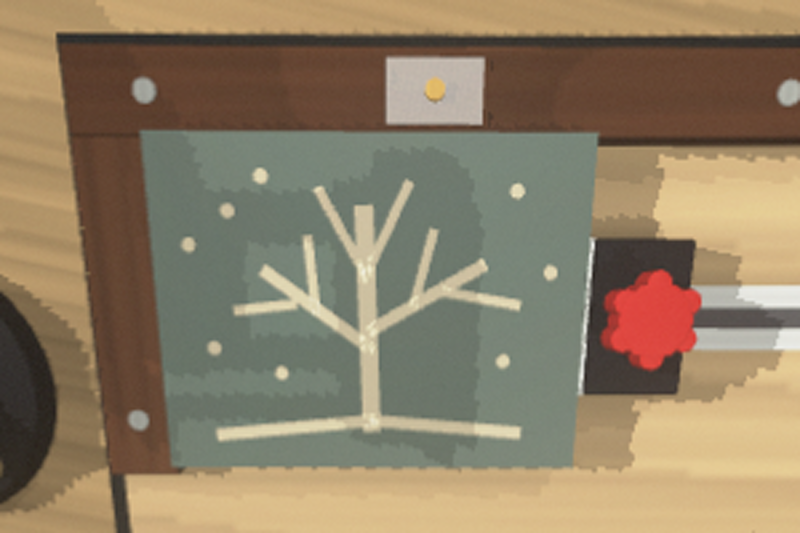

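The block lies along both strips, its far edge parallel to the fence, with no visible gap to the stop. Handing in.

```bash
python3 -c "
from cell import env
print(env.sign_off())"
```

```text
the job is handed in; nothing more can be done
None
```

The lino block now sits in the corner against the far fence and the left end stop, with the side stop closed up against its right side. I handed the job in at about 18 s; sign-off gives no verdict.

**What I did:**
- I pushed the block square to the far fence with both open fingertips.
- I then pushed the side stop from behind with shut fingers, and it carried the block along the fence to the end stop.
- Last, I pressed the block toward the fence once more from the near side.

**Last checks:**
- **End stop:** the tip stopped moving while the force rose from 5 to 11 N, so the block is hard against it.
- **Fence:** the tip stalled at 9 N, within 0.5 mm of where it stopped the first time.
- **Final wrist picture:** it shows the block flush and square to both strips, with no visible gap to the side stop.
- **Bystanders:** nothing suggests any were touched; I watched them in the pictures but did not measure their final positions.

**Weak spot:** my board pose from the images had errors of up to 4 pixels. I relied on the contact forces to judge flushness and did not measure the final block pose in numbers.

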